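# Put the table condiments back on their own mats

### The arm

A 6-joint arm with a two-finger parallel gripper is mounted at the origin on the work surface. World frame = base frame: x ahead of the robot, y to its left, z up, the work surface at z = 0. Lengths are in m, angles in rad, forces in N, time in s.
With the tool pointing down it reaches from about 0.375 to 0.75 m from the base axis. Payload 9 kg.
Tool frame: the origin (TCP) lies on the mounting face of the last link; the fingertips stand 173 mm ahead of it and the grasp point (between the pads) lies 155 mm ahead of it (r.nose_length is the distance from the TCP to the fingertips, in m); z points along the fingers, y is the line along which they close (so a half turn about z gives the same grasp; the last joint's range is limited). The gripper opens to 85 mm and grips with 20 to 120 N. Pads are 22 mm wide; open, the fingers measure 114 mm over their backs; the gripper's body (76 mm by 85 mm) begins 54 mm behind the grasp point. The pads swing forward as they close: fully open they stand 13 mm farther back than shut.
Start: joints at [1.044, 0.104, 0.097, 1.564, 0, 1.353], TCP at [0.182, 0.572, 0.405] pointing down, gripper open.
Joint ranges: [-2.99, 2.99], [-0.84, 1.86], [-1.1, 1.16], [-1.84, 2.11], [-1.51, 1.56], [-3.14, 3.14]. Speed limits (rad/s): [2.22, 2.22, 2.57, 3.14, 3.14, 3.14].

### API

Orientations are given as a unit quaternion [w, x, y, z].
In Python, from station import r, viewer, order gives the robot as it stands. The module is installed in compiled form; this text tells all that it offers.
- The arm moves only by the tool servo_tool, never from a script. Its argument "rows" is a list of rows, each a list of 7 numbers: the turn, a rotation vector about the world's x, y, z scaled (see below), then the shift along the world's x, y, z scaled (see below), then the opening, from 0 (shut) to 1 (fully open). In form: [[wx, wy, wz, tx, ty, tz, claw], ...]. A call has 1 to 12 rows; each row is the pose to reach, as a shift and turn from the pose commanded when the call began, turning the shorter way round; what a row does not reach only later rows make up. The controller multiplies each number of a shift by 200 mm and each number of a turn by 180 degrees. A row lasts 1/8 s, in which the tool goes at most 62.5 mm and 10.7 degrees, less where a joint would pass 70% of its speed; a pose out of reach is approached as far as the arm can. A call with a number of a shift or a turn outside -1 to 1 is refused whole. A call with a gripper value outside its range is refused whole. The fingers move at their own pace and stop on an object; "force" is the grip in N (left out, the last holds). Time passes only in rows, so rows that repeat a pose let the fingers close. It gives the time, the measured TCP pose, the force, the opening and the grip force at its end, in the units of the state.
- r.observe(): the state, without advancing time (a new reading comes with each control period).
- viewer.read_camera(name): name is "side" or "top"; returns a dict with "frame" (480x640x3 uint8, blue, green, red), "fx", "fy", "cx", "cy" (pixels), "k1" (the pictures are not rectified: a ray, as slopes to the right and down, at radius r is drawn at 1 + k1 r^2 times it, then the intrinsics apply), "camera_from_world" (4x4, takes a point from world to camera coordinates). Camera axes: x right, y up, looking along -z (the intrinsics and any distortion apply to the point x, -y, -z); pixel columns grow to the right and rows downward; lengths in m; the calibration is good to about 2 mm. A picture is of the moment at which its call begins. There is no depth.
- order.job_done(): hands the job in; it is judged then, once.
The state is a dict: "time_s": time; "qpos": joint angles; "dq": joint speeds; "tau": joint torques, N m; "tool_pos": TCP position; "tcp_rot": TCP orientation; "wrist_force": force on the tool from outside, world axes, zero at the start; "wrist_torque": the same for the moment, N m; "finger_gap": finger opening in m; "grasp_force": force on a finger pad.
Only numpy, scipy, OpenCV 4.12 (cv2) and the standard library are available. Lean on these libraries where they do the work, as an engineer would, in place of code of your own. Each camera call takes 0.05 s, during which the arm holds its last target. There are 200 camera calls.

### The job

The three table things stand on each other's slate mats: move them so that the honey jar stands on the round mat, the square tea tin on the square mat and the pepper mill on the oblong mat, each upright in the middle of its mat and let go. Never stand them on the bare oak, which they would mark, and never tip them over: use the empty wooden trivet as the free spot on the way, and leave it empty again. Leave the fruit bowl and the two small white bowls where they are.

Things in the scene. Friction and masses are not known exactly. Their poses are not given: they have to be found in the camera images.
- jar: Honey jar: amber glass with a flat steel lid, a plain upright cylinder 56 mm in diameter (lid too), 86 mm high. Origin at the centre of its underside, z up. Loose, about 0.35 kg; can be gripped across its diameter anywhere on its upper half.
- tin: Tea tin: plain aluminium square box with a lid of the same width, 54 x 54 mm and 95 mm high. Origin at the centre of its underside, x and y normal to its sides, z up. Loose, about 0.25 kg; grip it squarely across two facing sides.
- mill: Pepper mill: turned wooden body with a small steel knob on top, 149 mm high in all. Foot 54 mm in diameter, waist 36 mm at 55 to 70 mm above the foot, shoulder 48 mm at 92 mm, then a straight cylindrical head 43 mm in diameter from 96 to 135 mm above the foot, then the knob (14 mm). Origin at the centre of its underside, z up. Loose, about 0.25 kg; grip it by the head.
- round_mat: Fixed flat dark slate mat, round, 100 mm in diameter, 10 mm thick; origin at the centre of its underside on the table, so its top is 10 mm above the origin. At the start a wrong thing stands on it. The honey jar belongs on it.
- square_mat: Fixed flat dark slate mat, square, 100 x 100 mm (x and y along its sides), 10 mm thick; origin at the centre of its underside on the table, so its top is 10 mm above the origin. At the start a wrong thing stands on it. The tea tin belongs on it.
- oblong_mat: Fixed flat dark slate mat, oblong, 70 mm along its x and 130 mm along its y, 10 mm thick; origin at the centre of its underside on the table, so its top is 10 mm above the origin. At the start a wrong thing stands on it. The pepper mill belongs on it.
- trivet: Fixed dark wooden trivet of five parallel slats, 110 x 110 mm, top 10 mm above its origin, which is the centre of its underside on the table. Empty at the start: the free spot. Each of the things stands safely on its middle.
- fruit_bowl: Bystander: loose blue bowl heaped with four oranges, 160 mm in diameter, 124 mm high in all. Origin at the centre of its underside. Leave it where it is.
- dip_bowl_left: Bystander: small loose white bowl, 74 mm in diameter, 45 mm high, the one to the robot's left (larger y). Origin at the centre of its underside. Leave it where it is.
- dip_bowl_right: Bystander: small loose white bowl, 74 mm in diameter, 45 mm high, the one to the robot's right (smaller y). Origin at the centre of its underside. Leave it where it is.
There are look-alikes about, which are no part of the job. What is shaped like the jar but pink, red or turquoise is not meant.

How it is judged:
On the way:
1. one of the three things stands upright on the trivet, let go (((horizontal distance between jar and trivet below 0.045 m and z of jar in the frame of trivet below 0.014 m and angle between jar's own z axis and vertical below 0.1 rad and contact force between the fingers and jar below 0.1 N) or (horizontal distance between tin and trivet below 0.045 m and z of tin in the frame of trivet below 0.014 m and angle between tin's own z axis and vertical below 0.1 rad and contact force between the fingers and tin below 0.1 N) or (horizontal distance between mill and trivet below 0.045 m and z of mill in the frame of trivet below 0.014 m and angle between mill's own z axis and vertical below 0.1 rad and contact force between the fingers and mill below 0.1 N))), for 0.2 s.
At the end, for the whole second after the job is handed in: The honey jar stands on the round mat, the tea tin on the square mat and the pepper mill on the oblong mat, each upright (within 0.1 rad), its centre within 15 mm of the centre of its mat, its underside on the mat's top (within 4 mm), released and at rest (horizontal distance between jar and round_mat below 0.015 m and z of jar in the frame of round_mat between 0.006 and 0.014 m and angle between each of jar, tin, mill's own z axis and vertical below 0.1 rad and linear speed of each of jar, tin, mill below 0.02 m/s and horizontal distance between tin and square_mat below 0.015 m and z of tin in the frame of square_mat between 0.006 and 0.014 m and horizontal distance between mill and oblong_mat below 0.015 m and z of mill in the frame of oblong_mat between 0.006 and 0.014 m); the robot touches nothing.
It fails at once if a thing is stood on the bare table (height (world z) of any of jar, tin, mill below 0.005 m).
It fails at once if a thing is tipped over (angle between any of jar, tin, mill's own z axis and vertical above 0.6 rad).
It fails at once if the fruit bowl or a small bowl is moved by more than 20 mm (distance of any of fruit_bowl, dip_bowl_left, dip_bowl_right from where it was at the start of the episode above 0.02 m).
It also fails if it takes over 126 s, if anything falls off the work surface, if the arm or the gripper's body presses on something with over 40 N, if the wrist force passes 120 N, or if a joint passes its speed limit or range.

## Working session

There is one attempt and no reset: what is moved stays moved. The work goes in short steps, Python scripts to look and compute and a tool call to move; the robot and the scene stay as the last step left them, time stands still between calls to the robot, and variables do not carry over. Pictures are saved under pics/ and viewed, at most 14 in all, crops included, and the job is handed in when it is done.

Besides the shell and the picture viewer there is one more tool, called after ">>>" as name([rows], argument=value, ...), one row to a line, values as JSON. servo_tool: Moves the arm, as the interface text tells. Its arguments: {"type":"object","properties":{"rows":{"type":"array","items":{"type":"array","items":{"type":"number","minimum":-1,"maximum":1}}},"force":{"type":"number"}},"required":["rows"]}

```bash
mkdir -p pics; cat > h.py <<'E'
import numpy as np,cv2
from station import r,viewer,order
def cam(n):
    return viewer.read_camera(n)
def ray(c,u,v):
    x=(u-c['cx'])/c['fx'];y=(v-c['cy'])/c['fy']
    rd=np.hypot(x,y);s=rd
    for _ in range(30): s=rd/(1+c['k1']*s*s)
    k=s/rd if rd>0 else 1
    T=np.array(c['camera_from_world']);R=T[:3,:3];o=-R.T@T[:3,3]
    return o,R.T@np.array([x*k,-y*k,-1])
def onz(c,u,v,z):
    o,d=ray(c,u,v);return (o+d*(z-o[2])/d[2])
def proj(c,p):
    q=np.array(c['camera_from_world'])@np.append(p,1);x=q[0]/-q[2];y=-q[1]/-q[2]
    f=1+c['k1']*(x*x+y*y);return c['cx']+c['fx']*x*f,c['cy']+c['fy']*y*f
E
python3 - <<'E'
from h import *
for n in('top','side'):
    c=cam(n);cv2.imwrite(f'pics/{n}0.png',c['frame'])
    T=np.array(c['camera_from_world']);print(n,c['fx'],c['cx'],c['cy'],c['k1'],-T[:3,:3].T@T[:3,3])
s=r.observe();print(s['tool_pos'],s['tcp_rot'],s['finger_gap'])
E
```

```text
top 445.73319148834133 314.59216154428896 246.82892824301675 -0.06703374552343126 [ 0.38781762 -0.08444321  0.87727603]
side 554.7672127551609 327.856386172663 249.53384456244677 -0.17188842453270903 [ 0.2925498  -0.82621973  0.83572377]
[0.18229442 0.57153677 0.40399331] [-2.10832141e-04  1.53805368e-01  9.88100983e-01 -5.57867005e-04] 0.08550466054680952
```

View pics/top0.png

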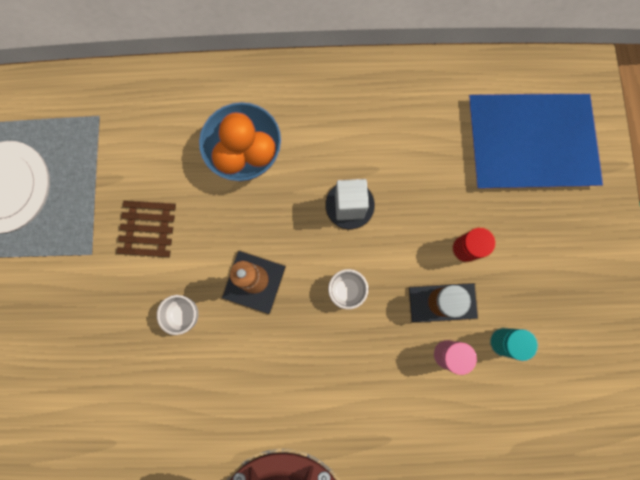

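View pics/side0.png

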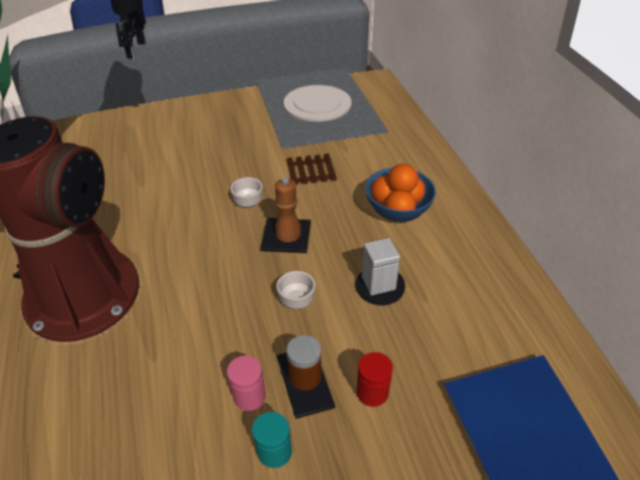

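Jar candidates in the top view: the steel-lidded amber one at (453,301) on the oblong mat, red (475,243), pink (458,357) and turquoise (517,344). The first fits, since only it is amber with a steel lid. Other positions: tin (351,198) on the round mat, mill (245,275) on the square mat, trivet (146,229). I'll measure them and check a crop.

```bash
cat > meas.py <<'E'
from h import *
def comp(m,seed,rad):
    n,l,st,ce=cv2.connectedComponentsWithStats(m.astype(np.uint8))
    b=[(st[i,4],i) for i in range(1,n) if np.hypot(*(ce[i]-seed))<rad]
    i=max(b)[1];return (l==i).astype(np.uint8)
def world(c,m,z):
    cs,_=cv2.findContours(m,cv2.RETR_EXTERNAL,cv2.CHAIN_APPROX_NONE)
    p=max(cs,key=len)[:,0,:]
    return np.array([onz(c,*q,z)[:2]*1000 for q in p],np.float32)
E
python3 - <<'E'
from meas import *
c=cam('top');f=c['frame'].astype(int);hsv=cv2.cvtColor(c['frame'],cv2.COLOR_BGR2HSV).astype(int)
mx=f.max(2);out=c['frame'].copy()
neutral=(f.max(2)-f.min(2))<30
def show(n,m,z,k):
    out[cv2.morphologyEx(m,cv2.MORPH_GRADIENT,np.ones((3,3),np.uint8))>0]=(0,255,0)
    w=world(c,m,z)
    print(n,m.sum(),'rect',cv2.minAreaRect(w),'circ',cv2.minEnclosingCircle(w) )
dark=(mx<62)&(f[...,2]-f[...,0]<12)
for n,s in(('round',(352,210)),('square',(257,283)),('oblong',(440,303))): show(n,comp(dark,np.array(s),25),.01,0)
show('tin',comp(neutral&(mx>165),np.array((351,192)),20),.105,0)
show('jar',comp(neutral&(mx>110),np.array((454,301)),15),.096,0)
show('bowlL',comp(neutral&(mx>110),np.array((177,315)),15),.045,0)
show('bowlR',comp(neutral&(mx>110),np.array((348,290)),15),.045,0)
show('trivet',comp((mx<95),np.array((146,229)),25),.01,0)
show('fruit',comp((hsv[...,0]>95)&(hsv[...,0]<125)&(hsv[...,1]>90)|(hsv[...,0]<14)&(hsv[...,1]>200)&(mx>140),np.array((240,142)),15),.06,0)
cv2.imwrite('pics/c1.png',cv2.resize(out[90:380,110:510],None,fx=2,fy=2,interpolation=cv2.INTER_CUBIC))
cv2.imwrite('pics/c2.png',cv2.resize(c['frame'][240:330,210:310],None,fx=6,fy=6,interpolation=cv2.INTER_CUBIC))
E
```

```text
round 538 rect ((584.7884521484375, -142.72634887695312), (93.51356506347656, 76.00125122070312), 78.58368682861328) circ ((593.80859375, -144.4830322265625), 47.35277557373047)
square 1328 rect ((445.6319580078125, 48.445884704589844), (95.33434295654297, 94.31861114501953), 70.07584381103516) circ ((445.67156982421875, 48.5634880065918), 65.2741928100586)
oblong 691 rect ((394.7072448730469, -291.68121337890625), (63.78977584838867, 72.15541076660156), 2.25520396232605) circ ((394.86273193359375, -292.3859558105469), 47.01301956176758)
tin 816 rect ((591.420654296875, -144.36331176757812), (51.9325065612793, 51.74773406982422), 1.736018419265747) circ ((591.1590576171875, -143.95584106445312), 34.418846130371094)
jar 827 rect ((398.4229431152344, -316.36248779296875), (54.96018981933594, 55.60441589355469), 88.14766693115234) circ ((397.9909362792969, -316.3063049316406), 28.737707138061523)
bowlL 1225 rect ((385.76837158203125, 186.83978271484375), (76.37486267089844, 68.70208740234375), 89.04187774658203) circ ((386.526611328125, 186.8963623046875), 38.30768966674805)
bowlR 1160 rect ((425.3417663574219, -133.10459899902344), (69.40577697753906, 69.99270629882812), 43.021331787109375) circ ((425.5283203125, -133.32180786132812), 36.53629684448242)
trivet 307 rect ((582.4552001953125, 263.16400146484375), (104.69717407226562, 20.72076416015625), 86.44021606445312) circ ((581.4454345703125, 263.2267761230469), 52.554256439208984)
fruit 1938 rect ((702.9925537109375, 65.78608703613281), (121.88206481933594, 105.122314453125), 46.17668914794922) circ ((711.1460571289062, 59.68184280395508), 63.09974670410156)
```

View pics/c1.png

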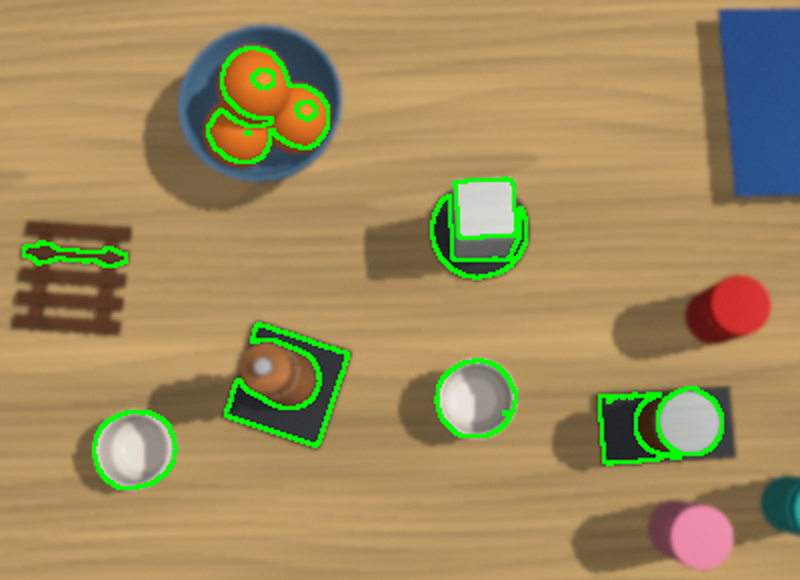

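View pics/c2.png

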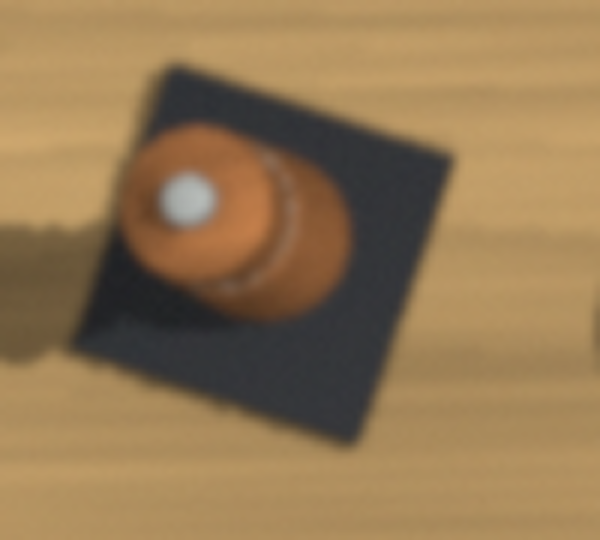

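The crop confirms the jar: steel lid over amber glass at top-view (455,300). Next I'll refine the mats, trivet and mill from the clicked corners.

```bash
python3 - <<'E'
from meas import *
c=cam('top');s=cam('side')
P=lambda l,z:np.array([onz(c,u/2+110,v/2+90,z)[:2]*1000 for u,v in l],np.float32)
o=P([(598,395),(730,388),(735,457),(603,465)],.01);print('oblong',o.mean(0),cv2.minAreaRect(o))
t=P([(25,221),(132,228),(121,335),(11,326)],.01);print('trivet',t.mean(0),cv2.minAreaRect(t))
e=P([(431,228),(528,228),(478,279),(437,254),(522,254)],.01)
A=np.c_[2*e,np.ones(5)];x=np.linalg.lstsq(A,(e**2).sum(1),rcond=None)[0];print('round',x[:2],np.sqrt(x[2]+x[:2]@x[:2]))
print('knob',onz(c,210+187/6,240+200/6,.158)*1000, 'head',onz(c,210+197/6,240+204/6,.145)*1000)
for n,p in dict(knob=(.4455,.048,.158),oblong=(.3966,-.310,.01),trivet=(.583,.263,.01),tintop=(.591,-.144,.105),jartop=(.398,-.3163,.096),roundmat=(.59,-.144,.01)).items(): print(n,'side px',np.round(proj(s,np.array(p)),1))
f=s['frame'];cv2.imwrite('pics/s1.png',cv2.resize(f[140:430,220:440],None,fx=2,fy=2,interpolation=cv2.INTER_CUBIC))
E
```

```text
oblong [ 394.23837 -319.7831 ] ((394.08172607421875, -320.0675048828125), (67.27440643310547, 129.7714385986328), 1.278972864151001)
trivet [557.8384  264.37305] ((557.620361328125, 264.02642822265625), (113.98768615722656, 108.80281066894531), 84.26399230957031)
round [ 592.14646124 -145.56747816] 48.316728302272814
knob [449.97105483  44.96080371 158.        ] head [449.91819634  44.53237165 145.        ]
knob side px [281.7 179.7]
oblong side px [303.8 374.8]
trivet side px [320.3 167.1]
tintop side px [381.2 249.7]
jartop side px [303.9 348.9]
roundmat side px [377.4 283.6]
```

View pics/s1.png

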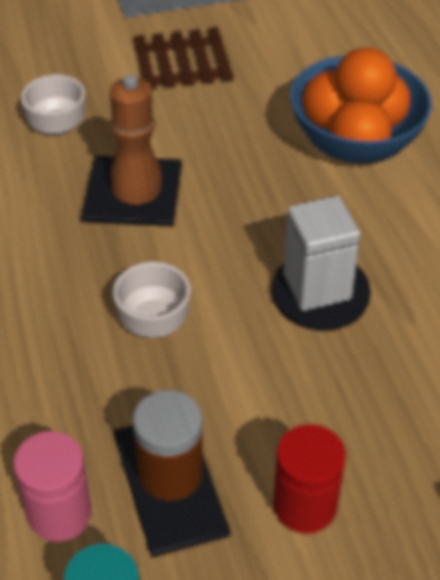

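Final estimates (mm):

| Thing | Position |
|---|---|
| Tin | (591, -144), yaw 1.7° |
| Jar | (398, -316) |
| Mill | (450, 45) |
| Round mat | (592, -145) |
| Square mat | (446, 48.5) |
| Oblong mat | (394, -320) |
| Trivet | (558, 264) |

The side view agrees: knob at (285,181), tin top (381,250), jar lid (304,350). I'm moving to the tin.

>>> servo_tool([
  [0,0,0.054,0.255,-0.445,0,1],
  [0,0,0.108,0.511,-0.895,0,1],
  [0,0,0.108,0.511,-0.895,0,1],
  [0,0,0.108,0.511,-0.895,0,1],
  [0,0,0.108,0.511,-0.895,0,1],
  [0,0,0.108,0.511,-0.895,0,1],
], force=35)

```text
time_s: 1.0
tool_pos: [0.2843, 0.3931, 0.4048]
tcp_rot: [-0.0, -0.015, 1.0, 0.0]
wrist_force: [-0.8, 0.0, -0.2]
finger_gap: 0.0857
grasp_force: 0.0
```

>>> servo_tool([
  [0,0,0,0.511,-0.895,0,1],
  [0,0,0,0.511,-0.895,0,1],
  [0,0,0,0.511,-0.895,0,1],
  [0,0,0,0.511,-0.895,0,1],
  [0,0,0,0.511,-0.895,0,1],
  [0,0,0,0.511,-0.895,0,1],
])

```text
time_s: 1.75
tool_pos: [0.3864, 0.2147, 0.4047]
tcp_rot: [-0.0, -0.016, 1.0, 0.0]
wrist_force: [-0.2, 0.1, -0.3]
finger_gap: 0.0852
grasp_force: 0.0
```

>>> servo_tool([
  [0,0,0,0.511,-0.895,0,1],
  [0,0,0,0.511,-0.895,0,1],
  [0,0,0,0.511,-0.895,0,1],
  [0,0,0,0.511,-0.895,0,1],
  [0,0,0,0.511,-0.895,0,1],
  [0,0,0,0.511,-0.895,0,1],
])

```text
time_s: 2.5
tool_pos: [0.4885, 0.0363, 0.4048]
tcp_rot: [-0.0, -0.016, 1.0, 0.0]
wrist_force: [0.4, 0.0, -1.0]
finger_gap: 0.0855
grasp_force: 0.0
```

>>> servo_tool([
  [0,0,0,0.511,-0.895,0,1],
  [0,0,0,0.511,-0.895,0,1],
  [0,0,0,0.511,-0.895,0,1],
  [0,0,0,0.511,-0.895,0,1],
  [0,0,0,0.511,-0.895,0,1],
  [0,0,0,0.511,-0.895,0,1],
  [0,0,0,0.511,-0.895,0,1],
  [0,0,0,0.511,-0.895,0,1],
])

```text
time_s: 3.5
tool_pos: [0.591, -0.1434, 0.4051]
tcp_rot: [0.0, -0.016, 1.0, -0.0]
wrist_force: [0.4, 0.1, 1.0]
finger_gap: 0.0854
grasp_force: 0.0
```

>>> servo_tool([
  [0,0,0,0,-0.004,-0.25,1],
  [0,0,0,0,-0.004,-0.5,1],
  [0,0,0,0,-0.004,-0.7,1],
  [0,0,0,0,-0.004,-0.85,1],
  [0,0,0,0,-0.004,-0.85,1],
  [0,0,0,0,-0.004,-0.85,1],
])

```text
time_s: 4.25
tool_pos: [0.5916, -0.1452, 0.2364]
tcp_rot: [0.001, -0.015, 1.0, -0.0]
wrist_force: [-0.8, -0.4, -0.2]
finger_gap: 0.0853
grasp_force: 0.0
```

>>> servo_tool([
  [0,0,0,0,0,0,0],
  [0,0,0,0,0,0,0],
  [0,0,0,0,0,0,0],
  [0,0,0,0,0,0,0],
  [0,0,0,0,0,0,0],
  [0,0,0,0,0,0,0],
  [0,0,0,0,0,0,0],
  [0,0,0,0,0,0,0],
])

```text
time_s: 5.25
tool_pos: [0.5916, -0.1453, 0.2362]
tcp_rot: [0.001, -0.015, 1.0, -0.0]
wrist_force: [-1.4, 1.8, 6.4]
finger_gap: 0.0538
grasp_force: 38.8
```

>>> servo_tool([
  [0,0,0,0,0,0.1,0],
  [0,0,0,0,0,0.3,0],
  [0,0,0,0,0,0.5,0],
  [0,0,0,0,0,0.7,0],
  [0,0,0,0,0,0.85,0],
  [0,0,0,0,0,0.85,0],
  [0,0,0,0,0,0.85,0],
])

```text
time_s: 6.12
tool_pos: [0.591, -0.1451, 0.4039]
tcp_rot: [-0.0, -0.015, 1.0, 0.0]
wrist_force: [0.3, -0.3, -2.0]
finger_gap: 0.0538
grasp_force: 38.2
```

>>> servo_tool([
  [0,0,0,-0.015,0.15,0,0],
  [0,0,0,-0.03,0.35,0,0],
  [0,0,0,-0.05,0.55,0,0],
  [0,0,0,-0.06,0.75,0,0],
  [0,0,0,-0.08,0.9,0,0],
  [0,0,0,-0.08,1.0,0,0],
  [0,0,0,-0.08,1.0,0,0],
])

```text
time_s: 7.0
tool_pos: [0.575, 0.0558, 0.4038]
tcp_rot: [-0.001, -0.016, 1.0, 0.0]
wrist_force: [0.1, -0.7, -2.0]
finger_gap: 0.0534
grasp_force: 38.2
```

>>> servo_tool([
  [0,0,0,-0.015,0.15,0,0],
  [0,0,0,-0.03,0.35,0,0],
  [0,0,0,-0.05,0.55,0,0],
  [0,0,0,-0.06,0.75,0,0],
  [0,0,0,-0.08,0.9,0,0],
  [0,0,0,-0.08,1.0,0,0],
  [0,0,0,-0.08,1.0,0,0],
  [0,0,0,-0.08,1.0,0,0],
  [0,0,0,-0.08,1.0,0,0],
])

```text
time_s: 8.12
tool_pos: [0.5595, 0.2539, 0.4047]
tcp_rot: [0.0, -0.015, 1.0, -0.0]
wrist_force: [-0.4, -0.6, -1.9]
finger_gap: 0.0536
grasp_force: 38.3
```

>>> servo_tool([
  [0,0,0,-0.007,0.05,-0.2,0],
  [0,0,0,-0.007,0.05,-0.4,0],
  [0,0,0,-0.007,0.05,-0.6,0],
  [0,0,0,-0.007,0.05,-0.75,0],
  [0,0,0,-0.007,0.05,-0.82,0],
  [0,0,0,-0.007,0.05,-0.848,0],
  [0,0,0,-0.007,0.05,-0.848,0],
  [0,0,0,-0.007,0.05,-0.848,0],
])

```text
time_s: 9.12
tool_pos: [0.5583, 0.2648, 0.2363]
tcp_rot: [0.001, -0.015, 1.0, 0.0]
wrist_force: [-0.2, -1.1, -2.9]
finger_gap: 0.0538
grasp_force: 37.8
```

>>> servo_tool([
  [0,0,0,0,0,0,1],
  [0,0,0,0,0,0,1],
  [0,0,0,0,0,0,1],
  [0,0,0,0,0,0,1],
  [0,0,0,0,0,0,1],
  [0,0,0,0,0,0,1],
  [0,0,0,0,0,0,1],
])

```text
time_s: 10.0
tool_pos: [0.5577, 0.2648, 0.2351]
tcp_rot: [0.0, -0.015, 1.0, 0.0]
wrist_force: [-0.6, 0.5, 0.1]
finger_gap: 0.0857
grasp_force: 0.0
```

```bash
python3 - <<'E'
from h import *
s=cam('side')['frame'];t=cam('top')['frame']
a=cv2.resize(s[100:250,230:390],(480,450));b=cv2.resize(t[160:260,60:167],(320,300))
o=np.zeros((450,800,3),np.uint8);o[:,:480]=a;o[:300,480:]=b
cv2.imwrite('pics/p1.png',o);print(r.observe()['tool_pos'])
E
```

```text
[0.55774419 0.26482375 0.23509482]
```

View pics/p1.png

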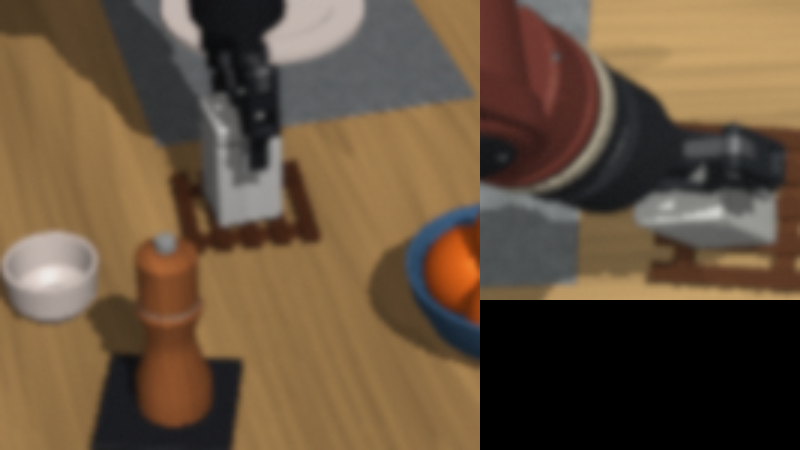

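The tin stands upright in the middle of the trivet (side crop (240,190)), released. Next is the jar.

>>> servo_tool([
  [0,0,0,0,0,0.2,1],
  [0,0,0,0,0,0.45,1],
  [0,0,0,0,0,0.7,1],
  [0,0,0,0,0,0.85,1],
  [0,0,0,0,0,0.85,1],
])

```text
time_s: 10.72
tool_pos: [0.5583, 0.265, 0.4083]
tcp_rot: [0.002, -0.015, 1.0, 0.001]
wrist_force: [0.4, -0.5, -1.2]
finger_gap: 0.0851
grasp_force: 0.0
```

>>> servo_tool([
  [0,0,0,-0.13,-0.48,0,1],
  [0,0,0,-0.265,-0.965,0,1],
  [0,0,0,-0.265,-0.965,0,1],
  [0,0,0,-0.265,-0.965,0,1],
  [0,0,0,-0.265,-0.965,0,1],
  [0,0,0,-0.265,-0.965,0,1],
])

```text
time_s: 11.48
tool_pos: [0.505, 0.0729, 0.4047]
tcp_rot: [-0.0, -0.016, 1.0, 0.0]
wrist_force: [-0.3, -0.5, -0.3]
finger_gap: 0.0854
grasp_force: 0.0
```

>>> servo_tool([
  [0,0,0,-0.13,-0.48,0,1],
  [0,0,0,-0.265,-0.965,0,1],
  [0,0,0,-0.265,-0.965,0,1],
  [0,0,0,-0.265,-0.965,0,1],
  [0,0,0,-0.265,-0.965,0,1],
  [0,0,0,-0.265,-0.965,0,1],
])

```text
time_s: 12.22
tool_pos: [0.4523, -0.1197, 0.4051]
tcp_rot: [-0.0, -0.016, 1.0, 0.0]
wrist_force: [-0.6, -0.6, -0.1]
finger_gap: 0.0855
grasp_force: 0.0
```

>>> servo_tool([
  [0,0,0,-0.13,-0.48,0,1],
  [0,0,0,-0.265,-0.965,0,1],
  [0,0,0,-0.265,-0.965,0,1],
  [0,0,0,-0.265,-0.965,0,1],
  [0,0,0,-0.265,-0.965,0,1],
  [0,0,0,-0.265,-0.965,0,1],
  [0,0,0,-0.265,-0.965,0,1],
  [0,0,0,-0.265,-0.965,0,1],
])

```text
time_s: 13.22
tool_pos: [0.3992, -0.3133, 0.4053]
tcp_rot: [0.0, -0.016, 1.0, -0.0]
wrist_force: [-0.1, -0.1, -0.3]
finger_gap: 0.0854
grasp_force: 0.0
```

>>> servo_tool([
  [0,0,0,-0.006,-0.014,-0.25,1],
  [0,0,0,-0.006,-0.014,-0.5,1],
  [0,0,0,-0.006,-0.014,-0.7,1],
  [0,0,0,-0.006,-0.014,-0.87,1],
  [0,0,0,-0.006,-0.014,-0.87,1],
  [0,0,0,-0.006,-0.014,-0.87,1],
])

```text
time_s: 13.98
tool_pos: [0.3979, -0.3172, 0.2327]
tcp_rot: [0.0, -0.015, 1.0, -0.001]
wrist_force: [0.1, -0.0, 1.0]
finger_gap: 0.0856
grasp_force: 0.0
```

>>> servo_tool([
  [0,0,0,0,0,0,0],
  [0,0,0,0,0,0,0],
  [0,0,0,0,0,0,0],
  [0,0,0,0,0,0,0],
  [0,0,0,0,0,0,0],
  [0,0,0,0,0,0,0],
  [0,0,0,0,0,0,0],
  [0,0,0,0,0,0,0],
])

```text
time_s: 14.98
tool_pos: [0.398, -0.3173, 0.2327]
tcp_rot: [0.001, -0.015, 1.0, -0.001]
wrist_force: [0.3, 2.4, 6.7]
finger_gap: 0.0553
grasp_force: 35.9
```

>>> servo_tool([
  [0,0,0,0,0,0.1,0],
  [0,0,0,0,0,0.3,0],
  [0,0,0,0,0,0.5,0],
  [0,0,0,0,0,0.7,0],
  [0,0,0,0,0,0.87,0],
  [0,0,0,0,0,0.87,0],
  [0,0,0,0,0,0.87,0],
])

```text
time_s: 15.85
tool_pos: [0.3975, -0.3168, 0.4038]
tcp_rot: [-0.0, -0.015, 1.0, 0.001]
wrist_force: [-0.4, -0.4, -5.2]
finger_gap: 0.0549
grasp_force: 39.0
```

```bash
python3 - <<'E'
from meas import *
c=cam('top');f=c['frame'].astype(int)
dark=(f.max(2)<62)&(f[...,2]-f[...,0]<12)
m=comp(dark,np.array((350,207)),12);w=world(c,m,.01);print(m.sum(),cv2.minEnclosingCircle(w),cv2.minAreaRect(w))
cv2.imwrite('pics/o.png',c['frame'])
E
```

```text
955 ((593.6965942382812, -144.3806915283203), 46.70475769042969) ((601.326416015625, -135.3543701171875), (69.0759048461914, 93.03524017333984), 50.138973236083984)
```

View pics/o.png

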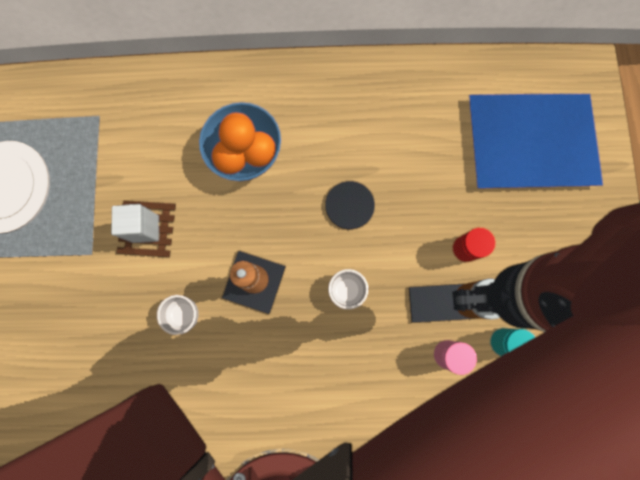

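The view shows the tin on the trivet (135,222), the bare round mat at (350,205) and the jar in the gripper. Now moving the jar to the round mat.

>>> servo_tool([
  [0,0,0,0.15,0.13,0,0],
  [0,0,0,0.32,0.28,0,0],
  [0,0,0,0.5,0.44,0,0],
  [0,0,0,0.7,0.61,0,0],
  [0,0,0,0.87,0.76,0,0],
  [0,0,0,0.975,0.86,0,0],
  [0,0,0,0.975,0.86,0,0],
  [0,0,0,0.975,0.86,0,0],
  [0,0,0,0.975,0.86,0,0],
])

```text
time_s: 17.02
tool_pos: [0.592, -0.1457, 0.4047]
tcp_rot: [-0.0, -0.015, 1.0, 0.0]
wrist_force: [-0.1, -0.4, -3.7]
finger_gap: 0.0553
grasp_force: 38.8
```

>>> servo_tool([
  [0,0,0,0,0,-0.2,0],
  [0,0,0,0,0,-0.4,0],
  [0,0,0,0,0,-0.6,0],
  [0,0,0,0,0,-0.77,0],
  [0,0,0,0,0,-0.84,0],
  [0,0,0,0,0,-0.865,0],
  [0,0,0,0,0,-0.865,0],
  [0,0,0,0,0,-0.865,0],
])

```text
time_s: 18.02
tool_pos: [0.593, -0.1454, 0.2335]
tcp_rot: [0.001, -0.015, 1.0, -0.0]
wrist_force: [0.3, -0.8, -3.8]
finger_gap: 0.0548
grasp_force: 38.8
```

>>> servo_tool([
  [0,0,0,0,0,-0.005,0],
  [0,0,0,0,0,-0.005,0],
  [0,0,0,0,0,-0.005,1],
  [0,0,0,0,0,-0.005,1],
  [0,0,0,0,0,-0.005,1],
  [0,0,0,0,0,-0.005,1],
  [0,0,0,0,0,-0.005,1],
  [0,0,0,0,0,-0.005,1],
  [0,0,0,0,0,-0.005,1],
])

```text
time_s: 19.15
tool_pos: [0.5925, -0.145, 0.2311]
tcp_rot: [0.0, -0.015, 1.0, 0.0]
wrist_force: [0.2, -0.1, 0.1]
finger_gap: 0.0855
grasp_force: 0.0
```

>>> servo_tool([
  [0,0,0,0,0,0.2,1],
  [0,0,0,0,0,0.45,1],
  [0,0,0,0,0,0.7,1],
  [0,0,0,0,0,0.87,1],
  [0,0,0,0,0,0.87,1],
  [0,0,0,0,0,0.87,1],
])

```text
time_s: 19.9
tool_pos: [0.5925, -0.1449, 0.4042]
tcp_rot: [-0.0, -0.015, 1.0, 0.0]
wrist_force: [-0.9, 1.0, 0.1]
finger_gap: 0.0855
grasp_force: 0.0
```

>>> servo_tool([
  [0,0,0,-0.36,0.475,0,1],
  [0,0,0,-0.715,0.95,0,1],
  [0,0,0,-0.715,0.95,0,1],
  [0,0,0,-0.715,0.95,0,1],
  [0,0,0,-0.715,0.95,0,1],
  [0,0,0,-0.715,0.95,0,1],
  [0,0,0,-0.715,0.95,0,1],
  [0,0,0,-0.715,0.95,0,1],
])

```text
time_s: 20.9
tool_pos: [0.4499, 0.0443, 0.4047]
tcp_rot: [-0.0, -0.015, 1.0, 0.0]
wrist_force: [-0.1, -0.0, -0.9]
finger_gap: 0.0852
grasp_force: 0.0
```

>>> servo_tool([
  [0,0,0,0,0.003,-0.2,1],
  [0,0,0,0,0.003,-0.4,1],
  [0,0,0,0,0.003,-0.55,1],
  [0,0,0,0,0.003,-0.61,1],
  [0,0,0,0,0.003,-0.61,1],
  [0,0,0,0,0.003,-0.61,1],
])

```text
time_s: 21.65
tool_pos: [0.4501, 0.0454, 0.2845]
tcp_rot: [0.001, -0.015, 1.0, -0.0]
wrist_force: [0.6, 0.3, -0.3]
finger_gap: 0.0852
grasp_force: 0.0
```

>>> servo_tool([
  [0,0,0,0,0,0,0],
  [0,0,0,0,0,0,0],
  [0,0,0,0,0,0,0],
  [0,0,0,0,0,0,0],
  [0,0,0,0,0,0,0],
  [0,0,0,0,0,0,0],
  [0,0,0,0,0,0,0],
  [0,0,0,0,0,0,0],
  [0,0,0,0,0,0,0],
])

```text
time_s: 22.78
tool_pos: [0.4497, 0.0457, 0.2838]
tcp_rot: [0.0, -0.015, 1.0, 0.0]
wrist_force: [-1.0, 1.7, 4.8]
finger_gap: 0.0423
grasp_force: 35.7
```

>>> servo_tool([
  [0,0,0,0,0,0.1,0],
  [0,0,0,0,0,0.25,0],
  [0,0,0,0,0,0.4,0],
  [0,0,0,0,0,0.55,0],
  [0,0,0,0,0,0.61,0],
  [0,0,0,0,0,0.61,0],
  [0,0,0,0,0,0.61,0],
])

```text
time_s: 23.65
tool_pos: [0.4494, 0.0457, 0.4037]
tcp_rot: [-0.001, -0.015, 1.0, 0.0]
wrist_force: [-1.0, 0.4, -3.2]
finger_gap: 0.042
grasp_force: 36.5
```

```bash
python3 - <<'E'
from meas import *
s=cam('side');c=cam('top');f=c['frame'].astype(int)
dark=(f.max(2)<66)&(f[...,2]-f[...,0]<12)
m=comp(dark,np.array((442,302)),15);w=world(c,m,.01);print(m.sum(),cv2.minAreaRect(w))
o=np.zeros((450,800,3),np.uint8);o[:,:400]=cv2.resize(s['frame'][70:295,210:410],(400,450));o[:300,400:]=cv2.resize(c['frame'][160:360,220:487],(400,300))
cv2.imwrite('pics/p2.png',o)
E
```

```text
Traceback (most recent call last):
  File "meas.py", line 5, in comp
    i=max(b)[1];return (l==i).astype(np.uint8)
      ~~~^^^
ValueError: max() iterable argument is empty
```

```bash
python3 - <<'E'
from meas import *
s=cam('side');c=cam('top');f=c['frame'].astype(int)
o=np.zeros((450,800,3),np.uint8);o[:,:400]=cv2.resize(s['frame'][70:295,210:410],(400,450));o[:300,400:]=cv2.resize(c['frame'][160:360,220:487],(400,300))
cv2.imwrite('pics/p2.png',o)
for th in(66,75,90):
  for sz in ((f.max(2)<th)&(f.max(2)-f.min(2)<25),):
    try:
        m=comp(sz,np.array((442,302)),15);w=world(c,m,.01);print(th,m.sum(),cv2.minAreaRect(w))
    except Exception as e: print(th,e)
E
```

```text
66 max() iterable argument is empty
75 max() iterable argument is empty
90 2200 ((395.5748291015625, -317.8057861328125), (65.57649993896484, 126.51785278320312), 1.7879019975662231)
```

View pics/p2.png

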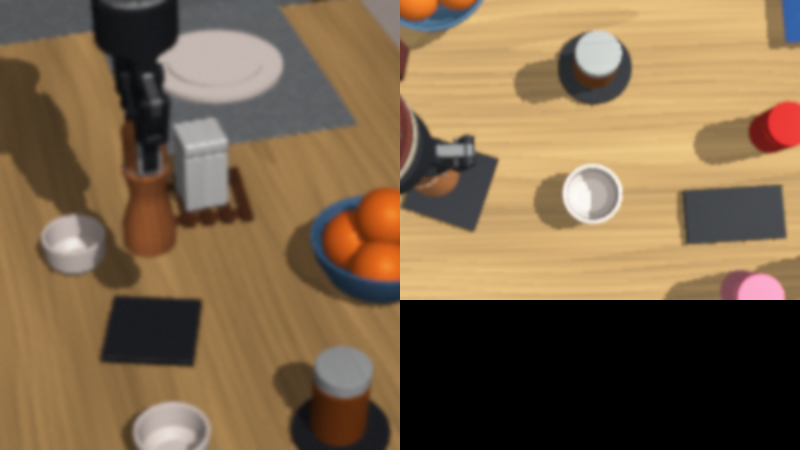

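The mill hangs upright at side-crop (150,210), the jar stands on the round mat at top-crop (598,60), and the oblong mat centre comes out at (395.5,-318). Carrying the mill there.

>>> servo_tool([
  [0,0,0,-0.02,-0.14,0,0],
  [0,0,0,-0.05,-0.32,0,0],
  [0,0,0,-0.08,-0.5,0,0],
  [0,0,0,-0.1,-0.68,0,0],
  [0,0,0,-0.12,-0.83,0,0],
  [0,0,0,-0.135,-0.91,0,0],
  [0,0,0,-0.135,-0.91,0,0],
])

```text
time_s: 24.72
tool_pos: [0.4224, -0.1369, 0.4048]
tcp_rot: [-0.0, -0.014, 1.0, 0.0]
wrist_force: [0.0, -0.7, -2.4]
finger_gap: 0.0419
grasp_force: 36.8
```

>>> servo_tool([
  [0,0,0,-0.02,-0.14,0,0],
  [0,0,0,-0.05,-0.32,0,0],
  [0,0,0,-0.08,-0.5,0,0],
  [0,0,0,-0.1,-0.68,0,0],
  [0,0,0,-0.12,-0.83,0,0],
  [0,0,0,-0.135,-0.91,0,0],
  [0,0,0,-0.135,-0.91,0,0],
  [0,0,0,-0.135,-0.91,0,0],
  [0,0,0,-0.135,-0.91,0,0],
])

```text
time_s: 25.85
tool_pos: [0.3959, -0.3175, 0.4053]
tcp_rot: [0.0, -0.016, 1.0, 0.0]
wrist_force: [0.5, -0.5, -2.6]
finger_gap: 0.042
grasp_force: 37.1
```

>>> servo_tool([
  [0,0,0,0,0,-0.15,0],
  [0,0,0,0,0,-0.3,0],
  [0,0,0,0,0,-0.45,0],
  [0,0,0,0,0,-0.56,0],
  [0,0,0,0,0,-0.605,0],
  [0,0,0,0,0,-0.605,0],
  [0,0,0,0,0,-0.605,0],
  [0,0,0,0,0,-0.605,0],
])

```text
time_s: 26.85
tool_pos: [0.3957, -0.3184, 0.2845]
tcp_rot: [0.0, -0.015, 1.0, -0.0]
wrist_force: [-0.2, 0.1, -2.9]
finger_gap: 0.042
grasp_force: 37.4
```

>>> servo_tool([
  [0,0,0,0,0,-0.005,0],
  [0,0,0,0,0,-0.005,0],
  [0,0,0,0,0,-0.005,1],
  [0,0,0,0,0,-0.005,1],
  [0,0,0,0,0,-0.005,1],
  [0,0,0,0,0,-0.005,1],
  [0,0,0,0,0,-0.005,1],
  [0,0,0,0,0,-0.005,1],
  [0,0,0,0,0,-0.005,1],
])

```text
time_s: 27.98
tool_pos: [0.3955, -0.3183, 0.2831]
tcp_rot: [-0.0, -0.015, 1.0, 0.0]
wrist_force: [0.7, 0.3, 0.0]
finger_gap: 0.0854
grasp_force: 0.0
```

>>> servo_tool([
  [0,0,0,0,0,0.15,1],
  [0,0,0,0,0,0.35,1],
  [0,0,0,0,0,0.55,1],
  [0,0,0,0,0,0.61,1],
  [0,0,0,0,0,0.61,1],
])

```text
time_s: 28.6
tool_pos: [0.3957, -0.3185, 0.4054]
tcp_rot: [0.0, -0.015, 1.0, -0.0]
wrist_force: [-0.5, -0.1, -1.2]
finger_gap: 0.0856
grasp_force: 0.0
```

>>> servo_tool([
  [0,0,0,0.135,0.485,0,1],
  [0,0,0,0.27,0.97,0,1],
  [0,0,0,0.27,0.97,0,1],
  [0,0,0,0.27,0.97,0,1],
  [0,0,0,0.27,0.97,0,1],
  [0,0,0,0.27,0.97,0,1],
])

```text
time_s: 29.35
tool_pos: [0.4493, -0.1254, 0.4044]
tcp_rot: [-0.0, -0.015, 1.0, 0.0]
wrist_force: [0.9, -0.1, -0.3]
finger_gap: 0.0857
grasp_force: 0.0
```

>>> servo_tool([
  [0,0,0,0.135,0.485,0,1],
  [0,0,0,0.27,0.97,0,1],
  [0,0,0,0.27,0.97,0,1],
  [0,0,0,0.27,0.97,0,1],
  [0,0,0,0.27,0.97,0,1],
  [0,0,0,0.27,0.97,0,1],
])

```text
time_s: 30.1
tool_pos: [0.5036, 0.0679, 0.405]
tcp_rot: [-0.0, -0.014, 1.0, -0.0]
wrist_force: [0.4, 0.2, 0.7]
finger_gap: 0.0851
grasp_force: 0.0
```

>>> servo_tool([
  [0,0,0,0.135,0.485,0,1],
  [0,0,0,0.27,0.97,0,1],
  [0,0,0,0.27,0.97,0,1],
  [0,0,0,0.27,0.97,0,1],
  [0,0,0,0.27,0.97,0,1],
  [0,0,0,0.27,0.97,0,1],
  [0,0,0,0.27,0.97,0,1],
  [0,0,0,0.27,0.97,0,1],
])

```text
time_s: 31.1
tool_pos: [0.5576, 0.2627, 0.4055]
tcp_rot: [0.0, -0.015, 1.0, 0.0]
wrist_force: [1.0, -1.0, 0.1]
finger_gap: 0.0856
grasp_force: 0.0
```

>>> servo_tool([
  [0,0,0,0,0.01,-0.25,1],
  [0,0,0,0,0.01,-0.5,1],
  [0,0,0,0,0.01,-0.7,1],
  [0,0,0,0,0.01,-0.85,1],
  [0,0,0,0,0.01,-0.85,1],
  [0,0,0,0,0.01,-0.85,1],
])

```text
time_s: 31.85
tool_pos: [0.5581, 0.2656, 0.2368]
tcp_rot: [0.001, -0.015, 1.0, 0.0]
wrist_force: [-0.4, -0.5, -0.3]
finger_gap: 0.0852
grasp_force: 0.0
```

>>> servo_tool([
  [0,0,0,0,0,0,0],
  [0,0,0,0,0,0,0],
  [0,0,0,0,0,0,0],
  [0,0,0,0,0,0,0],
  [0,0,0,0,0,0,0],
  [0,0,0,0,0,0,0],
  [0,0,0,0,0,0,0],
  [0,0,0,0,0,0,0],
])

```text
time_s: 32.85
tool_pos: [0.5581, 0.2657, 0.2366]
tcp_rot: [0.001, -0.015, 1.0, 0.0]
wrist_force: [-0.8, -0.4, 6.5]
finger_gap: 0.0536
grasp_force: 37.2
```

>>> servo_tool([
  [0,0,0,0,0,0.1,0],
  [0,0,0,0,0,0.3,0],
  [0,0,0,0,0,0.5,0],
  [0,0,0,0,0,0.7,0],
  [0,0,0,0,0,0.85,0],
  [0,0,0,0,0,0.85,0],
  [0,0,0,0,0,0.85,0],
])

```text
time_s: 33.72
tool_pos: [0.5574, 0.2656, 0.4043]
tcp_rot: [-0.001, -0.015, 1.0, -0.0]
wrist_force: [0.1, -0.5, -2.8]
finger_gap: 0.0536
grasp_force: 38.0
```

>>> servo_tool([
  [0,0,0,-0.07,-0.14,0,0],
  [0,0,0,-0.16,-0.3,0,0],
  [0,0,0,-0.24,-0.46,0,0],
  [0,0,0,-0.281,-0.541,0,0],
  [0,0,0,-0.281,-0.541,0,0],
])

```text
time_s: 34.35
tool_pos: [0.5008, 0.1567, 0.4038]
tcp_rot: [-0.001, -0.014, 1.0, 0.0]
wrist_force: [1.4, -1.1, -2.3]
finger_gap: 0.0531
grasp_force: 38.1
```

>>> servo_tool([
  [0,0,0,-0.07,-0.14,0,0],
  [0,0,0,-0.16,-0.3,0,0],
  [0,0,0,-0.24,-0.46,0,0],
  [0,0,0,-0.281,-0.541,0,0],
  [0,0,0,-0.281,-0.541,0,0],
  [0,0,0,-0.281,-0.541,0,0],
  [0,0,0,-0.281,-0.541,0,0],
])

```text
time_s: 35.22
tool_pos: [0.4454, 0.0499, 0.4049]
tcp_rot: [-0.0, -0.016, 1.0, 0.0]
wrist_force: [-0.6, -1.0, -2.0]
finger_gap: 0.0536
grasp_force: 38.4
```

>>> servo_tool([
  [0,0,0,0,-0.006,-0.2,0],
  [0,0,0,0,-0.006,-0.4,0],
  [0,0,0,0,-0.006,-0.6,0],
  [0,0,0,0,-0.006,-0.75,0],
  [0,0,0,0,-0.006,-0.82,0],
  [0,0,0,0,-0.006,-0.845,0],
  [0,0,0,0,-0.006,-0.845,0],
  [0,0,0,0,-0.006,-0.85,0],
  [0,0,0,0,-0.006,-0.85,0],
])

```text
time_s: 36.35
tool_pos: [0.4458, 0.048, 0.2366]
tcp_rot: [0.001, -0.015, 1.0, -0.0]
wrist_force: [-1.9, 0.1, 6.1]
finger_gap: 0.0539
grasp_force: 39.1
```

>>> servo_tool([
  [0,0,0,0,0,0,1],
  [0,0,0,0,0,0,1],
  [0,0,0,0,0,0,1],
  [0,0,0,0,0,0,1],
  [0,0,0,0,0,0,1],
  [0,0,0,0,0,0,1],
  [0,0,0,0,0,0,1],
])

```text
time_s: 37.22
tool_pos: [0.4451, 0.0481, 0.2351]
tcp_rot: [-0.0, -0.015, 1.0, 0.0]
wrist_force: [-0.7, -0.8, 0.6]
finger_gap: 0.0854
grasp_force: 0.0
```

>>> servo_tool([
  [0,0,0,0,0,0.2,1],
  [0,0,0,0,0,0.45,1],
  [0,0,0,0,0,0.7,1],
  [0,0,0,0,0,0.85,1],
  [0,0,0,0,0,0.85,1],
])

```text
time_s: 37.85
tool_pos: [0.4457, 0.0479, 0.4076]
tcp_rot: [0.002, -0.015, 1.0, -0.0]
wrist_force: [-0.0, 0.9, 0.0]
finger_gap: 0.0852
grasp_force: 0.0
```

>>> servo_tool([
  [0,0,0,-0.1,0.5,0,1],
  [0,0,0,-0.2,1,0,1],
  [0,0,0,-0.2,1,0,1],
  [0,0,0,-0.2,1,0,1],
  [0,0,0,-0.2,1,0,1],
  [0,0,0,-0.2,1,0,1],
])

```text
time_s: 38.6
tool_pos: [0.4055, 0.247, 0.4046]
tcp_rot: [-0.0, -0.015, 1.0, -0.0]
wrist_force: [-0.0, -0.1, -0.5]
finger_gap: 0.0851
grasp_force: 0.0
```

>>> servo_tool([
  [0,0,0,-0.3,0.45,0,1],
  [0,0,0,-0.6,0.9,0,1],
  [0,0,0,-0.6,0.9,0,1],
  [0,0,0,-0.6,0.9,0,1],
  [0,0,0,-0.6,0.9,0,1],
  [0,0,0,-0.6,0.9,0,1],
  [0,0,0,-0.6,0.9,0,1],
])

```text
time_s: 39.48
tool_pos: [0.2862, 0.427, 0.4051]
tcp_rot: [0.0, -0.014, 1.0, -0.0]
wrist_force: [0.2, -1.1, -0.5]
finger_gap: 0.0856
grasp_force: 0.0
```

```bash
python3 - <<'E'
from meas import *
s=cam('side');c=cam('top');f=c['frame'].astype(int)
o=np.zeros((480,800,3),np.uint8);o[:,:400]=cv2.resize(s['frame'][140:430,200:440],(400,480));o[:360,400:]=cv2.resize(c['frame'][100:370,120:500],(400,284)).copy() if 0 else cv2.resize(c['frame'][90:390,130:490],(400,360))
cv2.imwrite('pics/fin.png',o)
neutral=(f.max(2)-f.min(2))<30;mx=f.max(2)
for n,p,z in(('tin',(.4457,.0485),.105),('jar',(.593,-.145),.096),('bowlL',(.3865,.1869),.045),('bowlR',(.4255,-.1333),.045)):
    m=comp(neutral&(mx>(150 if n=='tin' else 110)),np.array(proj(c,np.array([*p,z]))),12);print(n,cv2.minAreaRect(world(c,m,z)))
E
```

```text
tin ((446.16717529296875, 43.606971740722656), (61.48117446899414, 52.432003021240234), 89.36415100097656)
jar ((590.43310546875, -144.3974609375), (54.111839294433594, 53.73307418823242), 88.06773376464844)
bowlL ((386.3744812011719, 187.40066528320312), (69.2552719116211, 75.48835754394531), 25.205556869506836)
bowlR ((425.35089111328125, -133.1468048095703), (69.428955078125, 69.96989440917969), 43.35272216796875)
```

View pics/fin.png

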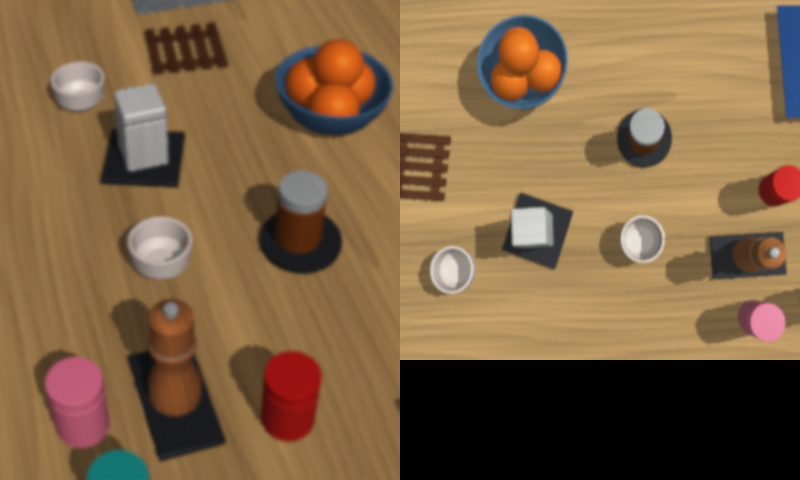

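All three stand upright on their own mats in the last view: jar at top-crop (645,130), tin (535,228), mill (755,255). The trivet is empty, the bowls are unmoved and the arm is clear.

```bash
python3 -c "
from h import *
print(order.job_done())"
```

```text
the job is handed in; nothing more can be done
None
```

The job is handed in with no verdict shown: the last pictures show the jar on the round mat, the tin on the square mat and the mill on the oblong mat, all upright and released, with the trivet empty and the bowls where they were.

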